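Seat the coin tray in its counter dock and throw the latch lever

ROBOT

A 6-joint arm with a two-finger parallel gripper is mounted at the origin on the work surface. World frame = base frame: x ahead of the robot, y to its left, z up, the work surface at z = 0. Lengths are in m, angles in rad, forces in N, time in s.
With the tool pointing down it reaches from about 0.3 to 0.875 m from the base axis. Payload 6.4 kg.
Tool frame: the origin (TCP) lies at the very end of the fingers, on their centre line; the grasp point (between the pads) lies ctrl.pinch_z behind it (ctrl.pinch_z is the distance from the TCP to the grasp point, in m); y points along the fingers, z is the direction in which the jaws open and shut, and the axes are right-handed (so a half turn about y gives the same grasp; the last joint's range is limited). The gripper opens to 85 mm and grips with 20 to 120 N. Pads are 22 mm wide; open, the fingers measure 114 mm over their backs; the gripper's body (76 mm by 85 mm) begins 54 mm behind the grasp point. The pads swing forward as they close: fully open they stand 13 mm farther back than shut.
Start: joints at [1.011, 0.181, 1.607, -0, 1.354, -0.206], TCP at [0.199, 0.539, 0.231] pointing down, gripper open.
Joint ranges: [-2.99, 2.99], [-0.89, 2.07], [0.3, 2.58], [-1.14, 4.28], [0, 2.63], [-3.12, 3.12]. Speed limits (rad/s): [2.57, 2.57, 3.01, 3.14, 3.14, 3.14].

INTERFACE

Orientations are given as a unit quaternion [w, x, y, z].
In Python, from bench import ctrl gives the robot as it stands.
- The arm moves only by the shell command python3 -m pendant 'ROWS'. ROWS is JSON, one flat list of numbers, 7 for each row, row after row: the shift along the world's x, y, z in m, then the turn, a rotation vector about the world's x, y, z in degrees, then the finger opening in m, from 0 to 0.0854. In form: [tx, ty, tz, rx, ry, rz, hand, tx, ty, tz, rx, ry, rz, hand, ...]. A call has 1 to 12 rows; each row shifts and turns the commanded pose from where the row before left it; what a row does not reach is not made up. A row lasts 1/8 s, in which the tool goes at most 62.5 mm and 10.7 degrees, less where a joint would pass 70% of its speed; a pose out of reach is approached as far as the arm can. A call with a gripper value outside its range is refused whole. The fingers move at their own pace and stop on an object; the grip force is fixed at half the most. Time passes only in rows, so rows that do not move let the fingers close. It gives the time, the measured TCP pose, the force and the opening at its end, in the units of the state.
- ctrl.get_obs(): the state, without advancing time (a new reading comes with each control period).
- ctrl.camera(name): name is "scene" or "top"; returns the picture (480x640x3 uint8, red, green, blue); there is no depth.
- ctrl.camera_info(name): a dict with "fx", "fy", "cx", "cy" (pixels), "origin" and "rotation" of the camera in the world. Camera axes: x right, y down, z forward; pixel columns grow to the right and rows downward; lengths in m; the calibration is good to about 2 mm. A picture is of the moment at which its call begins. camera_info takes no time and is no camera call.
- ctrl.hand_in(): hands the job in, once; it reports no verdict.
Trained networks look in the newest picture that a camera, given by its name, has taken for a name from the list of things; names that differ only in an ending like _2 or _b are one class to them, and where a whole thing is asked for, a point or a joint stands for the part that bears it (a point fixed in the world has none). Each returns a list of dicts, best first, with "score" (0 to 1); they miss things now and then, are a little off and sometimes report something else, mostly with a low value. They report only what shows in the picture. A call takes as long as a camera call.
- ctrl.silhouettes(target, camera): "mask" (480x640 bool, what is visible of it) and "bbox" ([left, top, right, bottom] in pixels, round what is visible of it).
The state is a dict: "time_s": time; "q": joint angles; "dq": joint speeds; "joint_efforts": joint torques, N m; "eef_pos": TCP position; "eef_rot": TCP orientation; "wrist_force": force on the tool from outside, world axes, zero at the start; "torque": the same for the moment, N m; "opening": opening from 0.0 (shut) to 1.0 (fully open).
Only numpy, scipy, OpenCV 4.12 (cv2) and the standard library are available. Lean on these libraries where they do the work, as an engineer would, in place of code of your own. Each camera call takes 0.05 s, during which the arm holds its last target.

TASK

With the fingertips, push the coin tray along its dock on the shop counter until it is fully home against the back stop, and only then push the dock's latch lever over past its centre so that it snaps down across the front of the tray. Only push: do not pick up or tip the tray or the coin rolls in it, and leave the things standing around it where they are.

Things in the scene. Friction and masses are not known exactly. Their poses are not given: they have to be found in the camera images.
- dock: Steel dock fixed to the counter; place and yaw vary. Origin on the counter below the centre of the home tray; +x is the direction in which the tray is pushed home, +y to the left of that, z up. Base plate 6 mm thick, 142 mm wide, x -115 to +100 mm. Side rails 40 mm high, inner faces at y = +-63 mm, x -80 to +100 mm. Back stop face at x = +81 mm, 56 mm high.
- coin_tray: Loose grey plastic coin tray, open on top, six compartments, 160 mm (x) x 120 mm (y) x 50 mm high, walls 4 mm, 0.3 to 0.65 kg. Lies on the dock's base plate between the rails (3 mm play a side), axes parallel to the dock's, pulled out 35 to 65 mm at the start. Origin at the centre of its underside; when home against the back stop this lies at dock x = 0 to +1 mm.
- tray_front (a point): Centre of the coin tray's outer front face (the -x end, which faces away from the back stop), half-way up: 31 mm above the counter. Pushing it towards dock +x slides the tray with under 10 N.
- lever (a joint): Latch lever, hinged about the dock's x axis; rad. 0 = released, as at the start: leaning 35 degrees outward (dock -y) from upright. 2.0 = thrown: lying inward (dock +y), 80 degrees from upright, across the tray's front. A spring holds it at either end; its centre is at 1.0 (22 degrees inward of upright), and pushed past that it snaps over by itself. Needs 3 to 5 N at the knob.
- lever_tip (a point): Centre of the ball knob (18 mm diameter) at the end of the lever, a steel rod of 10 mm diameter. It moves in the plane dock x = -94 mm: released it is 112 mm above the counter at dock y = -135 mm; at the centre position 121 mm up at y = -54 mm; thrown 57 mm up at y = -2 mm. If the tray is over 5 mm short of home, the knob lands on its front wall.
- lever_pivot (a point): Centre of the lever's hinge, 42 mm above the counter at dock x = -94, y = -86 mm (right side, front), 85 mm from the knob's centre. Its pedestal measures 34 mm (x) by 30 mm (y), 53 mm high.
- roll_a_center (a point): Centre of a paper coin roll, 24 mm diameter, 44 mm long, lying in a compartment of the tray; it rides along with the tray and may roll a little in its compartment.
- roll_b_center (a point): Centre of a second coin roll like the first, in another compartment.
- jar: Bystander: pale translucent jar with black lid, 90 mm diameter, 140 mm high, to the left of the dock. Origin at the centre of its underside.
- can: Bystander: drink can, 66 mm diameter, 115 mm high, to the left of the dock. Origin at the centre of its underside.
- carton: Bystander: small carton, 110 x 70 x 55 mm high, right of the dock behind the lever. Origin at the centre of its underside.
- tin: Bystander: flat mint tin, 62 x 44 x 19 mm high, in front of the dock to the right. Origin at the centre of its underside.
- bar: Bystander: boxed snack bar, 110 x 34 x 22 mm high, in front of the dock to the left. Origin at the centre of its underside.
- bell: Bystander: counter bell, 80 mm diameter, 50 mm high, right of the dock. Origin at the centre of its underside.

How it is judged:
By the outcome, as a careful person would: the job done as asked, in the order asked, and still so for the second after the job is handed in, with the robot touching nothing.
It also fails if it takes over 43 s, if anything falls off the work surface, if the arm or the gripper's body presses on something with over 40 N, if the wrist force passes 120 N, or if a joint passes its speed limit or range.

## Working session

There is one attempt and no reset: what is moved stays moved. The work goes in short steps, Python scripts to look and compute and a shell command to move; the robot and the scene stay as the last step left them, time stands still between calls to the robot, and variables do not carry over. Pictures are saved under pics/ and viewed, and the job is handed in when it is done.

```bash
ls; mkdir -p pics; python3 - <<'E'
from bench import ctrl
import cv2
o=ctrl.get_obs();print({k:(v if not hasattr(v,'round') else v) for k,v in o.items()}, ctrl.pinch_z)
for n in("scene","top"):
    im=ctrl.camera(n);cv2.imwrite(f"pics/{n}0.png",im[:,:,::-1]);print(n,ctrl.camera_info(n))
E
```

```text
pics
{'time_s': 0.0, 'q': array([ 1.01071713e+00,  1.81532899e-01,  1.60800384e+00,  2.31176957e-05,
        1.35381125e+00, -2.06351405e-01]), 'dq': array([-0.00087106, -0.00030977, -0.00114036,  0.00099804,  0.00034977,
        0.00035368]), 'joint_efforts': array([-2.91024753e-04, -4.44876087e+01, -3.51329720e+01, -4.59074054e-04,
        9.27519141e-03,  2.06631205e-05]), 'eef_pos': array([0.19888326, 0.53892125, 0.23039075]), 'eef_rot': array([-0.69550295,  0.69664816, -0.12465181,  0.12417292]), 'wrist_force': array([ 1.32824152, -0.22144378,  0.75977036]), 'torque': array([0.00294413, 0.02007059, 0.00303125]), 'opening': 0.9985920861635986} 0.0187
scene {'fx': 596.2407203471923, 'fy': 596.2407203471923, 'cx': 326.7497250572571, 'cy': 235.3884947155478, 'origin': array([ 1.53843414, -0.08863271,  0.8253746 ]), 'rotation': array([-0.33423054,  0.66559988,  0.59722135, -0.29764645])}
top {'fx': 469.38395799418157, 'fy': 469.38395799418157, 'cx': 331.1450929801337, 'cy': 242.07806641443005, 'origin': array([0.47022114, 0.02787251, 0.85573446]), 'rotation': array([-0.04634981,  0.71397102, -0.69699658,  0.04788373])}
```

View pics/scene0.png

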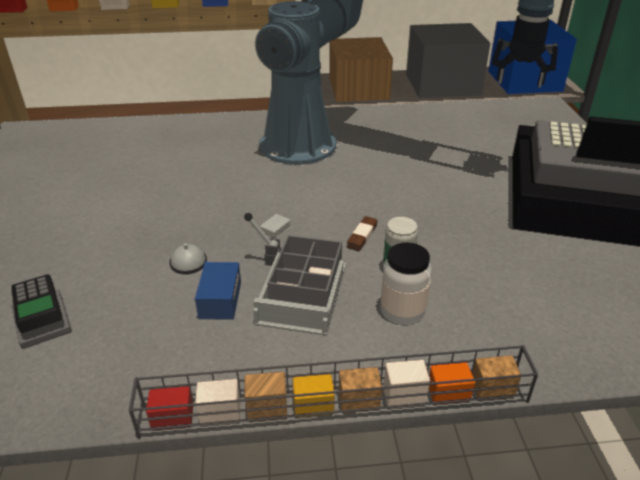

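View pics/top0.png

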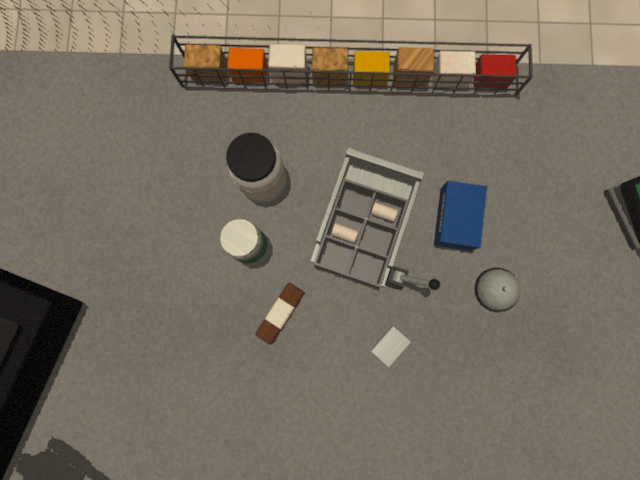

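```bash
cat > h.py <<'E'
import numpy as np
from scipy.spatial.transform import Rotation as R
from bench import ctrl
def cam(n):
    c=ctrl.camera_info(n);q=c['rotation'];M=np.array(q) if np.ndim(q)==2 else R.from_quat([q[1],q[2],q[3],q[0]]).as_matrix()
    return c,np.array(c['origin']),M
def back(n,u,v,z):
    c,o,M=cam(n);d=M@np.array([(u-c['cx'])/c['fx'],(v-c['cy'])/c['fy'],1]);return o+d*(z-o[2])/d[2]
def proj(n,p):
    c,o,M=cam(n);q=(np.atleast_2d(p)-o)@M;return np.c_[q[:,0]/q[:,2]*c['fx']+c['cx'],q[:,1]/q[:,2]*c['fy']+c['cy']]
E
python3 - <<'E'
import cv2
im=cv2.imread("pics/top0.png")
cv2.imwrite("pics/topc.png",cv2.resize(im[140:300,300:450],None,fx=3.75*1,fy=3.75,interpolation=cv2.INTER_CUBIC))
im=cv2.imread("pics/scene0.png")
cv2.imwrite("pics/scenec.png",cv2.resize(im[200:340,235:355],None,fx=4,fy=4,interpolation=cv2.INTER_CUBIC))
E
```

```text
(no output)
```

View pics/topc.png

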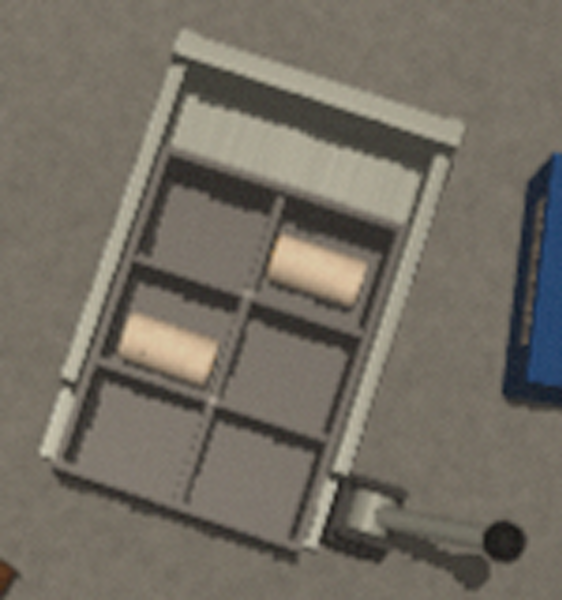

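View pics/scenec.png

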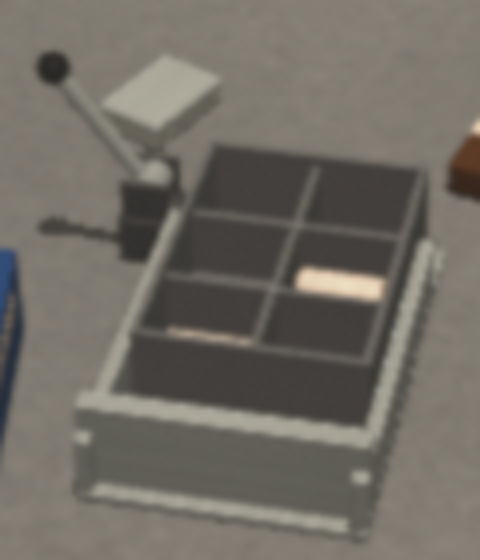

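```bash
cat > fit.py <<'E'
from h import *
from scipy.optimize import least_squares
t=lambda u,v:("top",300+u/3.75,140+v/3.75)
s=lambda u,v:("scene",235+u/4,200+v/4)
F=[(t(504,541),(-.094,-.135,.112)),(t(64,377),(-.08,.071,.040)),(t(350,475),(-.08,-.071,.04)),(t(42,457),(-.115,.071,.006)),(t(314,548),(-.115,-.071,.006)),
(t(180,57),(.081,.071,.056)),(t(458,145),(.081,-.071,.056)),(s(52,67),(-.094,-.135,.112))]
def W(p,P):
    P=np.atleast_2d(P);c,sn=np.cos(p[2]),np.sin(p[2]);return np.c_[p[0]+c*P[:,0]-sn*P[:,1],p[1]+sn*P[:,0]+c*P[:,1],P[:,2]]
def res(p): return np.concatenate([proj(f[0],W(p,x))[0]-[f[1],f[2]] for f,x in[((a[0],a[1],a[2]),b) for a,b in F]])
if __name__=="__main__":
    r=least_squares(res,[.55,-.05,-.3],loss='soft_l1');print(r.x,np.degrees(r.x[2]));print(r.fun.reshape(-1,2).round(1))
    p=r.x;np.save("dock.npy",p)
    # tray: back/front top edges
    for nm,(c,u,v) in dict(bl=t(168,152),br=t(405,222),fl=t(60,464),fr=t(300,550)).items():
        b=back(c,u,v,.056)[:2]-p[:2];cc,ss=np.cos(p[2]),np.sin(p[2]);print(nm,(cc*b[0]+ss*b[1]).round(4),(-ss*b[0]+cc*b[1]).round(4))
    print("dirs x",W((0,0,p[2]),(1,0,0)))
    for n,P in dict(front=(-.08-.05,0,.031),knob=(-.094,-.135,.112),piv=(-.094,-.086,.042)).items(): print(n,W(p,P))
E
python3 fit.py
python3 - <<'E'
from h import *
for n,z in dict(tin=.01,bar=.011,can=.115,jar=.14,bell=.05).items():
    ctrl.camera("top") if n=="tin" else 0
    for d in ctrl.silhouettes(n,"top")[:1]:
        m=d['mask'];v,u=np.nonzero(m);b=d['bbox'];print(n,d['score'],b,back("top",(b[0]+b[2])/2,(b[1]+b[3])/2,z).round(3))
E
```

```text
[ 0.63672165 -0.03820978 -0.30530167] -17.49249692491522
[[ 0.9  0.2]
 [-0.8  0. ]
 [-0.   0. ]
 [-0.7 -0.7]
 [ 1.1  0.4]
 [-2.1 -1.5]
 [ 0.6  0.5]
 [-0.3 -1. ]]
bl 0.0344 0.0573
br 0.0384 -0.0575
fl -0.1199 0.0572
fr -0.1216 -0.0584
dirs x [[ 0.95375632 -0.3005809   0.        ]]
front [[0.51273333 0.00086573 0.031     ]]
knob [[ 0.50649013 -0.13871228  0.112     ]]
piv [[ 0.52121859 -0.09197822  0.042     ]]
tin 0.67 [372.3, 326.2, 410.6, 366.3] [ 0.401 -0.084  0.01 ]
bar 0.97 [255.6, 281.3, 303.8, 341.3] [0.457 0.116 0.011]
jar 0.94 [227.8, 131.2, 286.9, 203.8] [0.682 0.146 0.14 ]
bell 0.86 [477.9, 270.4, 524.2, 313.1] [ 0.5   -0.265  0.05 ]
```

```bash
python3 - <<'E'
from fit import *
p=np.load("dock.npy");o=ctrl.get_obs();q=o['eef_rot'];M=R.from_quat([q[1],q[2],q[3],q[0]]).as_matrix();print(M.round(3),o['time_s'])
zz=M[:,2];print("jaw axis ang",np.degrees(np.arctan2(zz[1],zz[0])),"dock y ang",np.degrees(p[2])+90)
for P in [(-.175,0,.1),(-.15,0,.02),(-.094,-.175,.16),(-.094,-.05,.1)]:print(P,W(p,P).round(4))
E
```

```text
[[ 0.938 -0.     0.346]
 [-0.346 -0.     0.938]
 [-0.    -1.    -0.   ]] 0.4
jaw axis ang 69.72752537659034 dock y ang 72.50750307508478
(-0.175, 0, 0.1) [[0.4698 0.0144 0.1   ]]
(-0.15, 0, 0.02) [[0.4937 0.0069 0.02  ]]
(-0.094, -0.175, 0.16) [[ 0.4945 -0.1769  0.16  ]]
(-0.094, -0.05, 0.1) [[ 0.532  -0.0576  0.1   ]]
```

```bash
python3 -m pendant '[0,-0.05,0.02,0,0,2.8,0, 0,-0.05,0.02,0,0,0,0, 0.03,-0.047,0,0,0,0,0, 0.03,-0.047,0,0,0,0,0, 0.03,-0.047,0,0,0,0,0, 0.03,-0.047,0,0,0,0,0, 0.03,-0.047,0,0,0,0,0, 0.03,-0.047,-0.02,0,0,0,0, 0.03,-0.047,-0.03,0,0,0,0, 0.03,-0.047,-0.03,0,0,0,0, 0.03,-0.047,-0.03,0,0,0,0, 0,0,0,0,0,0,0]'
```

```text
time_s: 1.9
eef_pos: [0.4678, 0.0154, 0.1599]
eef_rot: [-0.699, 0.699, -0.111, 0.107]
wrist_force: [-0.8, -0.1, 0.1]
opening: -0.003
```

```bash
python3 -m pendant '[0,0,-0.05,0,0,0,0, 0,0,-0.05,0,0,0,0, 0,0,-0.032,0,0,0,0, 0,0,0,0,0,0,0]'; python3 - <<'E'
from h import *
import cv2
for n in("scene","top"):
    im=ctrl.camera(n);cv2.imwrite(f"pics/{n}1.png",im[:,:,::-1])
a=cv2.imread("pics/scene1.png")[180:340,200:400];b=cv2.imread("pics/top1.png")[140:300,270:470]
cv2.imwrite("pics/c1.png",np.hstack([cv2.resize(x,(400,320),interpolation=2) for x in(a,b)]))
E
```

```text
time_s: 2.4
eef_pos: [0.4658, 0.0193, 0.0289]
eef_rot: [0.699, -0.699, 0.109, -0.105]
wrist_force: [-0.7, 0.1, -0.7]
opening: 0.002
```

View pics/c1.png

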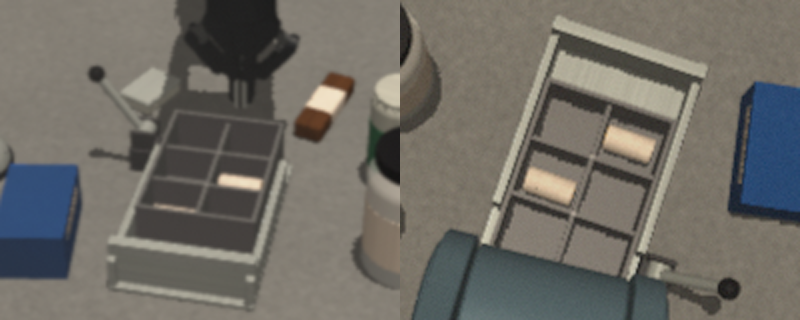

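```bash
python3 -m pendant '[0.0095,-0.003,0,0,0,0,0, 0.0095,-0.003,0,0,0,0,0, 0.0095,-0.003,0,0,0,0,0, 0.0048,-0.0015,0,0,0,0,0, 0.0048,-0.0015,0,0,0,0,0, 0.0048,-0.0015,0,0,0,0,0, 0.0048,-0.0015,0,0,0,0,0, 0.0048,-0.0015,0,0,0,0,0, 0.0048,-0.0015,0,0,0,0,0, 0.0048,-0.0015,0,0,0,0,0]'; python3 -m pendant '[0.0048,-0.0015,0,0,0,0,0, 0.0048,-0.0015,0,0,0,0,0, 0.0048,-0.0015,0,0,0,0,0]'
```

```text
time_s: 3.75
eef_pos: [0.5273, -0.0002, 0.0297]
eef_rot: [0.699, -0.699, 0.11, -0.105]
wrist_force: [-9.2, 3.6, 8.1]
opening: 0.001
time_s: 4.12
eef_pos: [0.5417, -0.0047, 0.0297]
eef_rot: [0.699, -0.699, 0.11, -0.105]
wrist_force: [-9.4, 3.1, 7.5]
opening: 0.002
```

```bash
cat > look.py <<'E'
from h import *
import cv2,sys
for n in("scene","top"):
    im=ctrl.camera(n);cv2.imwrite(f"pics/{n}x.png",im[:,:,::-1])
a=cv2.imread("pics/scenex.png")[190:340,225:375];b=cv2.imread("pics/topx.png")[140:300,290:450]
cv2.imwrite(f"pics/{sys.argv[1]}.png",np.hstack([cv2.resize(x,(400,400),interpolation=2) for x in(a,b)]))
o=ctrl.get_obs();print(o['time_s'],o['eef_pos'],o['wrist_force'],o['torque'])
E
python3 look.py c2
```

```text
4.225 [ 0.54302977 -0.00521754  0.0297653 ] [-5.5850493   1.83389071  2.01847934] [ 0.2310649   0.72209809 -0.07909568]
```

View pics/c2.png

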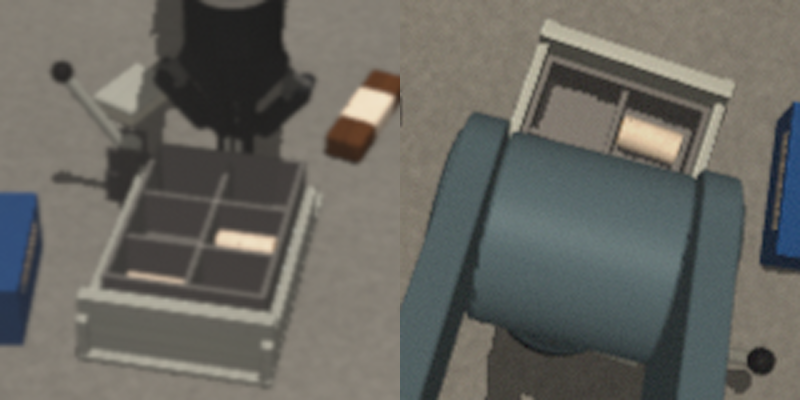

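Tray flat, about 10 mm short of the stop; the fingers are centred on its front face. I'll continue in small steps.

```bash
python3 -m pendant '[0.0038,-0.0012,0,0,0,0,0, 0.0029,-0.0009,0,0,0,0,0]';python3 -m pendant '[0.0019,-0.0006,0,0,0,0,0, 0,0,0,0,0,0,0]'
```

```text
time_s: 4.47
eef_pos: [0.5493, -0.0072, 0.0297]
eef_rot: [0.699, -0.699, 0.109, -0.106]
wrist_force: [-6.4, 2.2, 2.8]
opening: -0.001
time_s: 4.72
eef_pos: [0.5515, -0.0079, 0.0297]
eef_rot: [0.699, -0.699, 0.109, -0.106]
wrist_force: [-5.5, 1.1, 1.8]
opening: 0.003
```

```bash
python3 -m pendant '[0.0014,-0.0004,0,0,0,0,0]';python3 -m pendant '[0.0014,-0.0004,0,0,0,0,0]';python3 -m pendant '[0.0014,-0.0004,0,0,0,0,0]'; python3 look.py c3
```

```text
time_s: 4.85
eef_pos: [0.5522, -0.008, 0.0297]
eef_rot: [0.699, -0.699, 0.109, -0.105]
wrist_force: [-6.8, 1.7, 3.7]
opening: 0.003
time_s: 4.97
eef_pos: [0.5538, -0.0085, 0.0297]
eef_rot: [0.699, -0.699, 0.109, -0.106]
wrist_force: [-6.9, 2.1, 3.7]
opening: 0.002
time_s: 5.1
eef_pos: [0.5538, -0.0085, 0.0297]
eef_rot: [0.699, -0.699, 0.11, -0.104]
wrist_force: [-16.4, 4.7, 13.2]
opening: 0.001
5.2 [ 0.55378065 -0.00852824  0.0296902 ] [-13.04731555   4.20891767   9.6798078 ] [ 0.38171444  1.91447413 -0.01804626]
```

View pics/c3.png

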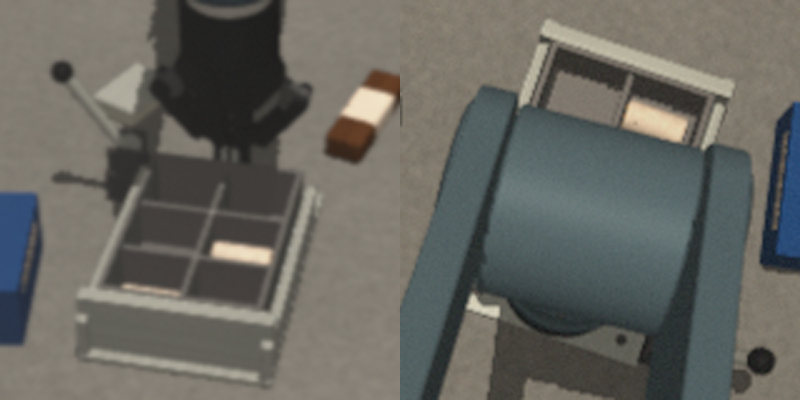

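```bash
python3 -m pendant '[0.001,-0.0003,0,0,0,0,0, 0,0,0,0,0,0,0]'; python3 -m pendant '[-0.0048,0.0015,0,0,0,0,0, -0.0143,0.0045,0,0,0,0,0, -0.019,0.006,0,0,0,0,0, 0,0,0.05,0,0,0,0, 0,0,0.05,0,0,0,0, 0,0,0.04,0,0,0,0, 0,-0.05,0,0,0,0,0, 0,-0.05,0,0,0,0,0,0,-0.05,0,0,0,0,0, 0,0,0,0,0,0,0]'; python3 look.py c4
```

```text
time_s: 5.45
eef_pos: [0.5538, -0.0085, 0.0297]
eef_rot: [0.699, -0.699, 0.111, -0.103]
wrist_force: [-16.7, 3.5, 13.9]
opening: -0.002
time_s: 6.7
eef_pos: [0.5199, -0.1511, 0.1706]
eef_rot: [-0.698, 0.699, -0.109, 0.109]
wrist_force: [0.5, 0.6, 0.0]
opening: 0.002
6.8 [ 0.51973631 -0.14795995  0.17017101] [0.57601097 0.97003935 0.57389795] [-0.0285629   0.01366686  0.0166354 ]
```

View pics/c4.png

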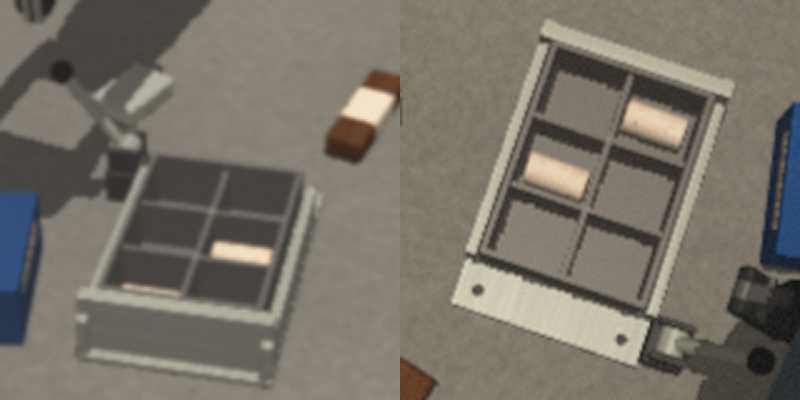

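```bash
python3 -m pendant '[-0.027,-0.034,0,0,0,0,0, 0,0,0,0,0,0,0, 0,0,-0.035,0,0,0,0, 0,0,-0.035,0,0,0,0, 0,0,0,0,0,0,0]'; python3 look.py c5
```

```text
time_s: 7.42
eef_pos: [0.4915, -0.1791, 0.0979]
eef_rot: [0.7, -0.698, 0.109, -0.105]
wrist_force: [-0.2, 0.2, 0.3]
opening: -0.003
7.525 [ 0.49384569 -0.18109396  0.10114855] [0.2653008  0.17523446 1.26871594] [-0.01281143  0.00877516 -0.01181395]
```

View pics/c5.png

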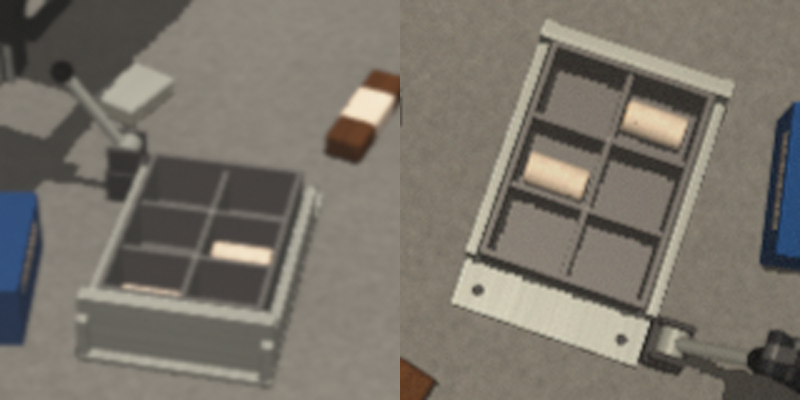

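```bash
python3 -m pendant '[0.003,0.0095,0,0,0,0,0, 0.003,0.0095,0,0,0,0,0, 0.003,0.0095,0,0,0,0,0, 0.003,0.0095,0,0,0,0,0, 0.003,0.0095,0,0,0,0,0]'; python3 -m pendant '[0.003,0.0095,0,0,0,0,0, 0.003,0.0095,0,0,0,0,0, 0.003,0.0095,0,0,0,0,0]'; python3 look.py c6
```

```text
time_s: 8.15
eef_pos: [0.5098, -0.1358, 0.1025]
eef_rot: [-0.698, 0.7, -0.106, 0.109]
wrist_force: [-1.3, -5.1, 3.5]
opening: 0.003
time_s: 8.52
eef_pos: [0.5174, -0.1051, 0.1004]
eef_rot: [0.699, -0.699, 0.107, -0.107]
wrist_force: [-1.1, -1.6, 0.9]
opening: 0.001
8.625 [ 0.51722486 -0.1044554   0.10006824] [-0.43975603 -0.54496528  1.17827004] [-0.16545422 -0.04148339  0.0327959 ]
```

View pics/c6.png

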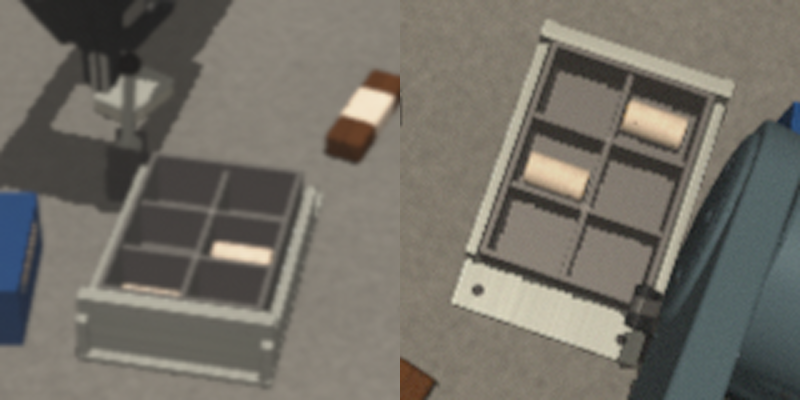

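```bash
python3 -m pendant '[0.003,0.0095,0,0,0,0,0, 0.003,0.0095,0,0,0,0,0, 0.003,0.0095,0,0,0,0,0, 0.003,0.0095,0,0,0,0,0, 0,0,0,0,0,0,0, 0,0,0,0,0,0,0]'; python3 look.py c7
```

```text
time_s: 9.38
eef_pos: [0.5293, -0.0679, 0.1005]
eef_rot: [-0.699, 0.699, -0.107, 0.107]
wrist_force: [-0.6, -0.0, -0.9]
opening: -0.002
9.475 [ 0.52921283 -0.06818722  0.10045342] [0.50141256 0.45259105 0.75077541] [ 0.01589957 -0.01712055 -0.05707086]
```

View pics/c7.png

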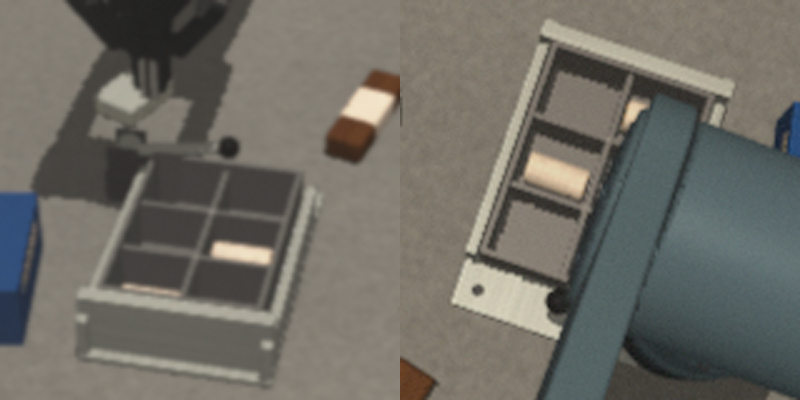

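Thrown: the lever lies across the tray's front. I'll lift straight up, move away and check.

```bash
python3 -m pendant '[0,0,0.04,0,0,0,0, 0,0,0.05,0,0,0,0, 0,0,0.05,0,0,0,0, -0.05,0.03,0,0,0,0,0, -0.05,0.04,0,0,0,0,0, -0.05,0.04,0,0,0,0,0, -0.04,0.04,0,0,0,0,0, 0,0.05,0,0,0,0,0, 0,0,0,0,0,0,0, 0,0,0,0,0,0,0]'; python3 look.py c8
python3 - <<'E'
from fit import *
import cv2
p=np.load("dock.npy")
k=[("knob",(-.094,-.002,.057)),("hometrayFL",(-.079,.06,.056)),("FR",(-.079,-.06,.056)),("BL",(.081,.06,.056)),("BR",(.081,-.06,.056))]
for n in("top","scene"):
    im=cv2.imread(f"pics/{n}x.png")
    for a,P in k:
        uv=proj(n,W(p,P))[0];print(n,a,uv.round(1))
a=cv2.imread("pics/top0.png");b=cv2.imread("pics/topx.png");cv2.imwrite("pics/full.png",np.hstack([cv2.resize(a,(400,300)),cv2.resize(b,(400,300))]))
E
```

```text
time_s: 10.72
eef_pos: [0.3417, 0.1297, 0.2405]
eef_rot: [-0.699, 0.699, -0.107, 0.107]
wrist_force: [0.5, -0.3, 0.5]
opening: -0.003
10.825 [0.3419783  0.12904159 0.24033621] [-0.20364707  0.0783518   0.01810015] [-0.01408712 -0.00341683 -0.00814513]
top knob [353.7 260.6]
top hometrayFL [322.3 240.8]
top FR [388.6 263.3]
top BL [351.8 155.7]
top BR [416.7 177.2]
scene knob [310.3 244.4]
scene hometrayFL [338.  252.7]
scene FR [281.9 245.7]
scene BL [322.6 305.2]
scene BR [260.4 296.5]
```

View pics/c8.png

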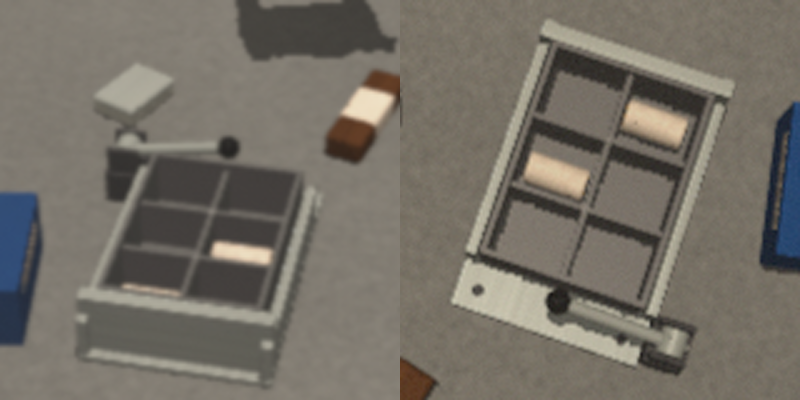

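View pics/full.png

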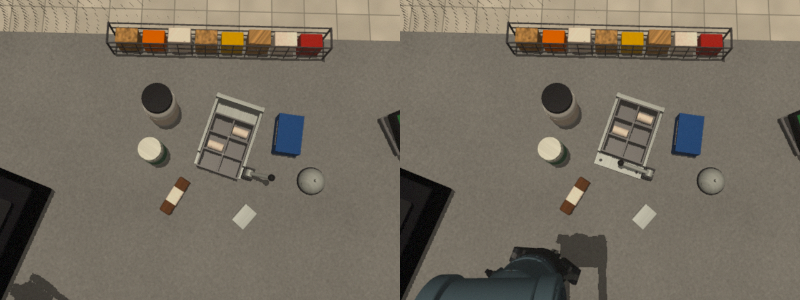

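```bash
python3 -c "
from bench import ctrl
print(ctrl.hand_in())"
```

```text
the job is handed in; nothing more can be done
None
```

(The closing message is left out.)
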